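# Load the tin sealer and key in its cycle

### The job

Slide the tray with its two tins fully home into the mouth of the bench sealer, grip fin outwards, with both tins still lying flat in the tray. Then key in the cycle on top of the machine, one key at a time, each pressed fully down and let spring back up: first the round key, then the square key, last the long bar key. Press no key before the tray is home, and leave the other things on the table and on the machine where they are.

Things in the scene. Friction and masses are not known exactly. Their poses are not given: they have to be found in the camera images.
- sealer: white and grey bench tin sealer, fixed, sizes in mm: 320 wide, 300 deep, 120 high (rear part 155). Origin: centre of its front mouth at table level; x points into the machine, y left, z up. Mouth: open slot down to the table, 182 wide, 60 high, hard stop 112 inside; flared guides (22 high) stand 25 out at both sides. Three white keys in a row on top, 90 apart, in any order
- tray: open aluminium tray, in mm 110 (x) x 170 (y), walls 22 high, 4 thick, about 0.43 kg loaded. Origin: underside centre, z up. An upright grip fin, 12 thick (y), sticks 75 out of the middle of its -x wall (x -55 to -130, z 8 to 44). It goes in +x end first, x parallel to the sealer's; fully home its origin is 57 past the mouth's plane and only the fin sticks out
- tray_grip (a point): middle of the grip fin, 105 mm from the tray's centre (50 mm in front of the tray wall), 34 mm above the tray's underside; axes as the tray's
- tin0: flat closed brass-coloured tin lying in the tray, 72 mm across, 30 mm high; origin: underside centre
- tin1: flat closed brass-coloured tin lying in the tray, 72 mm across, 30 mm high; origin: underside centre
- round_key (a joint): the round key, a disc 48 mm across; 0 m when up, growing to 0.008 m when pressed fully down (vertical travel 8 mm, about 5 N, springs back)
- round_key_top (a point): centre of the top face of the round key, a disc 48 mm across, about 149 mm above the table when up; it stands 14 mm out of its black plate, 80 x 80 x 15 mm
- square_key (a joint): the square key, 44 x 44 mm; 0 m when up, growing to 0.008 m when pressed fully down (vertical travel 8 mm, about 5 N, springs back)
- square_key_top (a point): centre of the top face of the square key, 44 x 44 mm, about 149 mm above the table when up; it stands 14 mm out of its black plate, 80 x 80 x 15 mm
- bar_key (a joint): the long bar key, 68 mm long (towards the back of the machine) and 22 mm wide; 0 m when up, growing to 0.008 m when pressed fully down (vertical travel 8 mm, about 5 N, springs back)
- bar_key_top (a point): centre of the top face of the long bar key, 68 mm long (towards the back of the machine) and 22 mm wide, about 149 mm above the table when up; it stands 14 mm out of its black plate, 80 x 80 x 15 mm
- bowl: bystander: steel bowl of lids, 170 mm across, 70 mm high; origin underside centre
- lid_stack: bystander: stack of three brass-coloured lids, 72 mm across, 32 mm high; origin underside centre
- jar: bystander: glass jar, 70 mm across, 90 mm high; origin underside centre
- tub: bystander: clear tub with a brown lid, 106 x 136 mm, 82 mm high; origin underside centre
- spoon: bystander: steel spoon, 180 mm long, lying on the table; origin underside centre
- spare_tin: bystander: a tin like those in the tray, 72 mm across, standing on the higher rear part of the sealer's top; origin underside centre
Mind the look-alikes: they are no part of the job. Leave any green or purple look-alike of the tin0 alone.

How it is judged:
By the outcome, as a careful person would: the job done as asked, in the order asked, and still so for the second after the job is handed in, with the robot touching nothing.
It also fails if it takes over 64 s, if anything falls off the work surface, if the arm or the gripper's body presses on something with over 40 N, if the wrist force passes 120 N, or if a joint passes its speed limit or range.

### The arm

A 7-joint arm with a two-finger parallel gripper is mounted at the origin on the work surface. World frame = base frame: x ahead of the robot, y to its left, z up, the work surface at z = 0. Lengths are in m, angles in rad, forces in N, time in s.
With the tool pointing down it reaches from about 0.4 to 0.9 m from the base axis. Payload 5.6 kg.
Tool frame: the origin (TCP) lies midway between the tips of the shut fingers; the grasp point (between the pads) lies 19 mm behind it; z points along the fingers, y is the line along which they close (so a half turn about z gives the same grasp; the last joint's range is limited). The gripper opens to 92 mm and grips with 3 to 60 N. Pads are 20 mm wide; open, the fingers measure 128 mm over their backs; the gripper's body (75 mm by 189 mm) begins 69 mm behind the grasp point.
Start: joints at [-1.22, 0.468, -0.012, 1.603, 0.006, 1.071, -0.056], TCP at [0.249, 0.6, 0.215] pointing down, gripper open.
Joint ranges: [-2.53, 2.53], [-0.31, 2.02], [-1.57, 1.55], [0.28, 2.44], [-1.29, 4.43], [0.15, 1.84], [-2.92, 2.92]. Speed limits (rad/s): [2.57, 2.57, 3.14, 3.14, 3.14, 3.14, 3.14].

### API

Orientations are given as a 3x3 rotation matrix whose columns are the frame's x, y, z axes.
In Python, from station import env, effector, solver, viewer, workorder, search_frame, tip_of gives the robot as it stands. Calls block until the motion is done:
- env.reach(position, orientation): joint-space move of the TCP to a pose.
- env.movel(position, frame=None, rate=0.15): straight line of the TCP; frame=None keeps the orientation; rate is the mean speed in m/s.
- env.goto_joints(angles): joint-space move.
- effector.release() and effector.grasp(squeeze=None): open the fingers fully, or close them until they stop; squeeze is the grip in N (None keeps the last).
- env.pause(seconds).
- solver.inverse_kinematics(position, orientation): joint angles nearest the present ones, or None.
- env.sense(): the state.
- viewer.read_camera(name): name is "side" or "top" or "wrist"; returns (picture, depth): 384x512x3 uint8, red, green, blue; 384x512 float32, m along the optical axis (not along the pixel's ray), 0 where there is no reading.
- viewer.camera_info(name): a dict with "intrinsics" (3x3 intrinsics, pixels), "eye" and "rotation" of the camera in the world; the wrist camera has in their place "T_tool_cam" (4x4, takes a point from camera to tool coordinates, whose origin is the TCP and whose axes are the flange's). Camera axes: x right, y up, looking along -z (the intrinsics and any distortion apply to the point x, -y, -z); pixel columns grow to the right and rows downward; lengths in m; the calibration is good to about 2 mm. A picture is of the moment at which its call begins: read the wrist's pose just before it. camera_info takes no time and is no camera call.
A pose or a line that the arm cannot do raises env.PlanningError and nothing moves.
- workorder.finish_job(): hands the job in; it is judged then, once.
Trained networks look in the newest picture that a camera, given by its name, has taken for a name from the list of things; names that differ only in an ending like _2 or _b are one class to them, and where a whole thing is asked for, a point or a joint stands for the part that bears it (a point fixed in the world has none). Each returns a list of dicts, best first, with "score" (0 to 1); they miss things now and then, are a little off and sometimes report something else, mostly with a low value. They report only what shows in the picture. A call takes as long as a camera call. They do not tell look-alikes from the thing itself.
- search_frame(camera, name): "at" ([x, y, z] in m, in world coordinates, good to about 4 mm: the middle of the surface that is visible of it).
- tip_of(camera, name): "at" ([x, y, z] in m, in world coordinates, good to about 4 mm: a listed point, or the origin of a listed thing).
The state is a dict: "t": time; "joint_positions": joint angles; "joint_velocities": joint speeds; "tau": joint torques, N m; "ee_pos": TCP position; "tcp_rot": TCP orientation; "wrist_force": force on the tool from outside, world axes, zero at the start; "moment": the same for the moment, N m; "gripper_width": finger opening in m; "grasp_force": force on a finger pad.
Only numpy, scipy, OpenCV 4.12 (cv2) and the standard library are available. Lean on these libraries where they do the work, as an engineer would, in place of code of your own. Each camera call takes 0.05 s, during which the arm holds its last target. There are 200 camera calls.

## Working session

There is one attempt and no reset: what is moved stays moved. The work goes in short steps, each a Python script; the robot and the scene stay as the last script left them, time stands still between calls to the robot, and variables do not carry over. Pictures are saved under pics/ and viewed, at most 10 in all, crops included, and the job is handed in when it is done.

```bash
ls; mkdir -p pics
python3 - <<'E'
from station import env,viewer,search_frame,tip_of
import cv2,numpy as np
ims=[]
for c in ["top","side"]:
    p,d=viewer.read_camera(c); ims.append(p[:,:,::-1])
    i=viewer.camera_info(c); print(c,{k:np.round(v,3).tolist() if not isinstance(v,str) else v for k,v in i.items()})
    for n in ["sealer","tray","tray_grip","tin0","round_key_top","square_key_top","bar_key_top"]:
        print(n,[(round(r["score"],2),np.round(r["at"],3).tolist()) for r in tip_of(c,n)[:4]])
    cv2.imwrite(f"pics/{c}.png",cv2.resize(p[:,:,::-1],(800,600)))
s=env.sense();print(s["t"],s["tcp_rot"],s["gripper_width"])
E
```

```text
pics
top {'intrinsics': [[457.277, 0.0, 250.307], [0.0, 457.277, 188.854], [0.0, 0.0, 1.0]], 'eye': [0.238, -0.014, 1.471], 'rotation': [[-0.009, 0.978, -0.207], [-1.0, -0.01, -0.004], [-0.006, 0.207, 0.978]]}
sealer [(0.72, [0.614, 0.028, 0.002]), (0.28, [0.465, 0.38, 0.003])]
tray [(0.69, [0.691, -0.047, 0.151]), (0.64, [0.491, -0.342, 0.0])]
tray_grip [(0.83, [0.384, -0.328, 0.031])]
tin0 [(0.96, [0.334, -0.461, 0.001]), (0.95, [0.281, -0.34, -0.0]), (0.73, [0.478, -0.385, 0.001]), (0.71, [0.494, -0.307, 0.004])]
round_key_top [(0.76, [0.69, -0.048, 0.146]), (0.21, [0.381, -0.328, 0.031])]
square_key_top [(0.75, [0.466, 0.381, 0.003]), (0.69, [0.654, 0.129, 0.148])]
bar_key_top [(0.61, [0.667, 0.044, 0.148])]
side {'intrinsics': [[482.447, 0.0, 260.764], [0.0, 482.447, 195.287], [0.0, 0.0, 1.0]], 'eye': [0.234, 1.287, 1.376], 'rotation': [[-0.97, 0.171, -0.173], [-0.243, -0.672, 0.699], [0.003, 0.72, 0.694]]}
sealer [(0.9, [0.616, 0.029, 0.002])]
tray [(0.7, [0.486, -0.336, 0.001])]
tray_grip [(0.68, [0.386, -0.33, 0.033])]
tin0 [(0.76, [0.332, -0.458, -0.001]), (0.73, [0.491, -0.304, 0.005]), (0.71, [0.474, -0.383, 0.002]), (0.69, [0.298, -0.19, -0.001])]
round_key_top [(0.44, [0.686, -0.048, 0.15])]
square_key_top [(0.44, [0.781, 0.031, 0.15]), (0.41, [0.652, 0.13, 0.147]), (0.31, [0.485, -0.337, 0.001])]
bar_key_top [(0.52, [0.673, 0.041, 0.149]), (0.5, [0.306, 0.378, -0.001])]
0.8 [[-9.23424077e-01  3.83781151e-01  4.95663057e-05]
 [ 3.83781154e-01  9.23424076e-01  4.39550553e-05]
 [-2.89015983e-05  5.96117704e-05 -9.99999998e-01]] 0.09197569549464434
```

View pics/top.png

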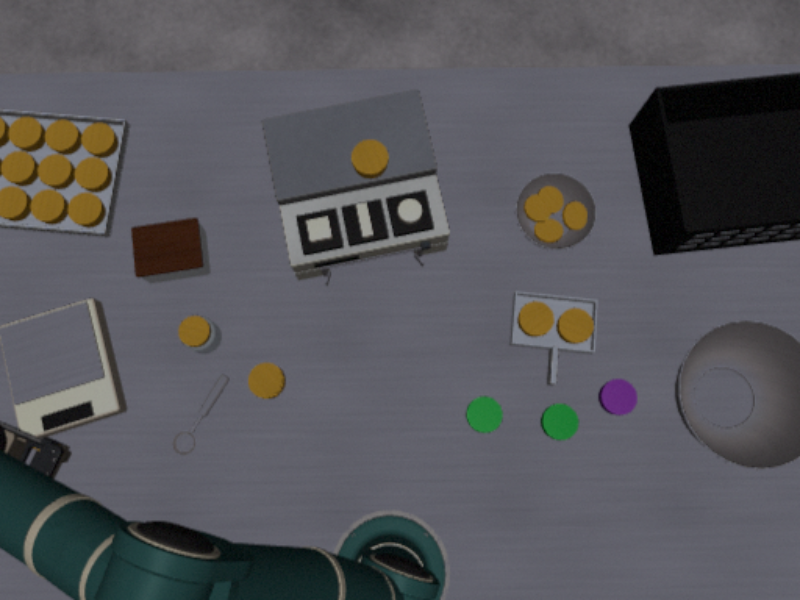

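View pics/side.png

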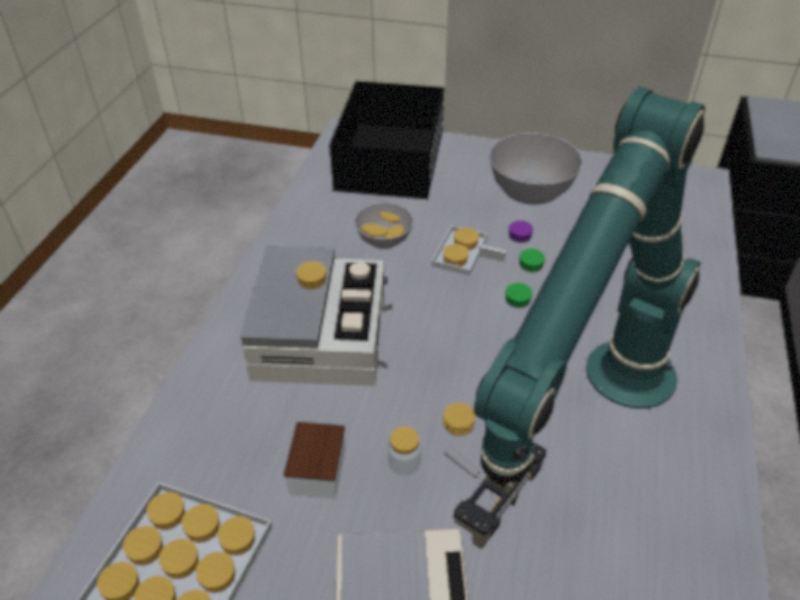

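The tray to be moved is the only one with a fin, at px (555,322) in the top view. The 12-tin tray at (60,170) has no fin. The sealer is at (360,180), with the keys from left to right square (320,228), bar (365,220) and round (410,210). The path between tray and sealer is clear. The green and purple tins at (485,414), (560,420) and (618,397) are look-alikes. Next I'll refine the poses with the wrist camera.

```bash
cat > h.py <<'E'
from station import env,effector,solver,viewer,workorder,search_frame,tip_of
import numpy as np,cv2
def R(y): c,s=np.cos(y),np.sin(y); return np.array([[-c,-s,0],[-s,c,0],[0,0,-1.]])
def ax(y): return np.array([np.cos(y),np.sin(y),0]),np.array([-np.sin(y),np.cos(y),0])
T=np.array(viewer.camera_info("wrist")["T_tool_cam"])
K=np.array(viewer.camera_info("wrist")["intrinsics"])
def cloud(d,s):
    v,u=np.nonzero(d>0); z=d[v,u]
    p=np.stack([(u-K[0,2])/K[0,0]*z,-(v-K[1,2])/K[1,1]*z,-z],1)
    p=p@T[:3,:3].T+T[:3,3]
    W=np.full(d.shape+(3,),np.nan); W[v,u]=p@np.array(s["tcp_rot"]).T+s["ee_pos"]; return W
def shot(tag,names):
    s=env.sense(); p,d=viewer.read_camera("wrist"); cv2.imwrite(f"pics/{tag}.png",p[:,:,::-1]); W=cloud(d,s); np.save(f"pics/{tag}.npy",W)
    for n in names: print(n,[(round(r["score"],2),np.round(r["at"],4).tolist()) for r in tip_of("wrist",n)[:3]])
    return p,W
E
python3 - <<'E'
from h import *
print(T.round(3).tolist(),K.round(0).tolist(),viewer.camera_info("wrist").keys())
for tag,tgt,y,names in [("w_seal",[0.64,0.035],0.195,["sealer","round_key_top","square_key_top","bar_key_top"]),("w_tray",[0.46,-0.335],-0.097,["tray","tray_grip","tin0"])]:
    z=0.42
    f=-T[:3,2]; t=T[:3,3]; k=(z-0.05)/f[2]; off=R(y)@(t+f*k); 
    p=np.array([tgt[0]-off[0],tgt[1]-off[1],z]); print(tag,p)
    for pp in (p,p-[0.06,0,0],p-[0,0,.08]):
        try: env.reach(pp,R(y)); break
        except env.PlanningError as e: print(e)
    shot(tag,names)
print(env.sense()["t"],env.sense()["joint_positions"])
a=cv2.imread("pics/w_seal.png");b=cv2.imread("pics/w_tray.png");cv2.imwrite("pics/w1.png",cv2.resize(np.hstack([a,b]),(800,300)))
E
```

```text
[[-0.0, 0.966, 0.257, 0.072], [1.0, 0.0, 0.0, 0.0], [-0.0, 0.257, -0.966, -0.17], [0.0, 0.0, 0.0, 1.0]] [[313.0, 0.0, 255.0], [0.0, 313.0, 191.0], [0.0, 0.0, 1.0]] dict_keys(['intrinsics', 'T_tool_cam'])
w_seal [0.61353095 0.02944597 0.42      ]
sealer [(0.62, [0.6173, 0.0341, 0.0031])]
round_key_top [(0.89, [0.6858, -0.0452, 0.1493])]
square_key_top [(0.71, [0.6545, 0.1316, 0.1518])]
bar_key_top [(0.94, [0.6727, 0.0449, 0.149])]
w_tray [ 0.43305255 -0.33269933  0.42      ]
tray [(0.96, [0.4872, -0.3438, -0.0057])]
tray_grip [(0.84, [0.3834, -0.3308, 0.0329])]
tin0 [(0.96, [0.4754, -0.38, 0.001]), (0.93, [0.4908, -0.3011, 0.0025]), (0.88, [0.3336, -0.4587, 0.0037])]
5.2583 [-0.03185862  0.15382584  0.72514092  1.60742754 -0.10271247  1.41981897
  2.17894387]
```

View pics/w1.png

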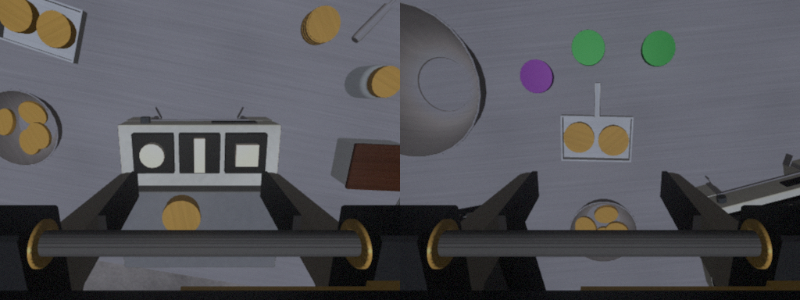

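The left image shows the sealer face with its keys at (152,155), (198,155) and (246,155), nearly square to the view. The right image shows the fin tray at (597,138) with its fin pointing up to (598,100). Next I'll refine both yaws from the depth cloud.

Run:
```python
from h import *
W=np.load("pics/w_seal.npy").reshape(-1,3)
def rect(W,zl,zh,c,r):
    m=(W[:,2]>zl)&(W[:,2]<zh)&(np.hypot(W[:,0]-c[0],W[:,1]-c[1])<r); P=W[m]; return P
P=rect(W,.110,.160,(.67,.045),.25)
print(len(P),np.percentile(P[:,2],[5,50,95]))
# front edge in sealer frame: per-column minimum x
y0=.195; X,Y=ax(y0)
P=rect(W,.112,.128,(.67,.045),.25); a=P@X;b=P@Y
print("top y range",np.percentile(b,[.3,99.7]),"centre",(.6173*X+.0341*Y)[0:0], np.array([.6155,.029,0])@Y)
bins=np.arange(b.min()+.01,b.max()-.01,.01); e=[(q+.005,np.min(a[(b>=q)&(b<q+.01)])) for q in bins if ((b>=q)&(b<q+.01)).any()]
e=np.array(e); e=e[e[:,1]<np.median(e[:,1])+.006]; k=np.polyfit(e[:,0],e[:,1],1); print("front slope",k, "n",len(e),"yaw",y0-np.arctan(k[0]),"x along",np.median(e[:,1]), np.array([.6155,.029,0])@X)
# tray rim
W=np.load("pics/w_tray.npy").reshape(-1,3)
P=rect(W,.014,.05,(.487,-.341),.13); P=P[P[:,0]>.425]
r=cv2.minAreaRect((P[:,:2]*1000).astype(np.float32)); print("tray",r)
F=rect(W,.030,.055,(.385,-.33),.055); F=F[F[:,0]<.425]; k=np.polyfit(F[:,0],F[:,1],1)
print("fin",len(F),F.mean(0),F.min(0),F.max(0),"yaw",np.arctan(k[0]))
```

```text
24921 [0.11899362 0.13581745 0.15610344]
top y range [-0.24602941  0.07092531] centre [] -0.09081291985243296
front slope [-0.0040908   0.61088159] n 31 yaw 0.19909077335153827 x along 0.611392345728059 0.6094540701216751
tray ((484.1789245605469, -341.5188293457031), (170.18759155273438, 118.59008026123047), 83.1952133178711)
fin 271 [ 0.39164311 -0.33049467  0.04359353] [ 0.35985939 -0.34029681  0.04064068] [ 0.4249751  -0.32206384  0.04659585] yaw -0.1213976360541855
```

```bash
cat >> h.py <<'E'
S=np.array([.6163,.0315,0]); SY=.196; TY=-.119; TO=np.array([.487,-.3415,0]); G=.110
E
python3 - <<'E'
from h import *
X,Y=ax(TY); g=TO-G*X
effector.release()
env.reach(g+[0,0,.12],R(TY)); env.movel(g+[0,0,.016],R(TY))
effector.grasp(40); s=env.sense(); print(s["t"],s["gripper_width"],s["grasp_force"],s["wrist_force"],s["ee_pos"])
X,Y=ax(SY); q=S-(.11+G)*X+[0,0,.0165]
env.movel(q,R(SY),rate=.12)
s=env.sense(); print(s["t"],s["gripper_width"],s["wrist_force"],s["ee_pos"])
for c in("top","side"):
    p,_=viewer.read_camera(c); cv2.imwrite(f"pics/{c}2.png",p[:,:,::-1])
    for n in("tray","tin0","sealer"): print(c,n,[(round(r["score"],2),np.round(r["at"],4).tolist()) for r in tip_of(c,n)[:5]])
shot("w_pre",["tray","tin0"])
a=[cv2.imread(f"pics/{c}.png") for c in("top2","w_pre")];cv2.imwrite("pics/pre.png",np.hstack([a[0][100:350,120:420],cv2.resize(a[1],(333,250))]))
E
```

```text
8.6667 0.01194791529483697 39.98948335647583 [ 0.09278548 -1.30782843 -1.17652383] [ 0.37773663 -0.32877858  0.01600456]
11.4667 0.011481821543723346 [-0.35305835 -0.14610545 -3.77385758] [ 0.40039047 -0.01152316  0.01647263]
top tray [(0.84, [0.5102, 0.0076, 0.0009]), (0.39, [0.3081, 0.3737, 0.0014])]
top tin0 [(0.96, [0.3025, -0.1931, -0.0016]), (0.77, [0.2802, -0.3392, -0.0002]), (0.75, [0.3345, -0.4628, -0.0014]), (0.7, [0.5126, -0.0384, 0.0024]), (0.52, [0.5038, 0.0482, 0.0059])]
top sealer [(0.87, [0.6122, 0.032, 0.0054]), (0.25, [0.6647, 0.0408, 0.1485])]
side tray [(0.55, [0.5046, 0.0181, 0.0043])]
side tin0 [(0.79, [0.2996, -0.1905, -0.002]), (0.71, [0.4978, 0.0538, 0.006]), (0.6, [0.2854, -0.3359, -0.0005]), (0.53, [0.5093, -0.0335, 0.0003]), (0.51, [0.3335, -0.4601, 0.0024])]
side sealer [(0.64, [0.6127, 0.0306, 0.0049])]
tray [(0.83, [0.509, 0.0086, -0.0049])]
tin0 []
```

View pics/pre.png

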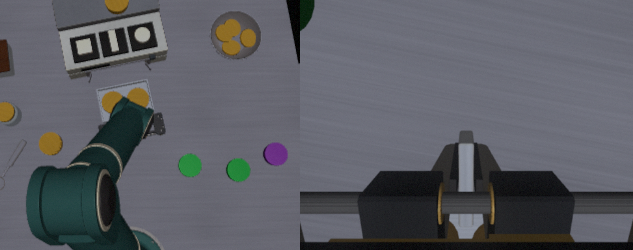

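The tray sits in front of the mouth (tray at about (125,100), mouth guides at (90,75) and (150,65)), centred and aligned, with both tins in it. Next is the insertion, watching the wrist force.

Run:
```python
from h import *
X,Y=ax(SY)
q=lambda o: S+(o-G)*X+[0,0,.0165]
def rep(o):
    s=env.sense(); f=np.array(s["wrist_force"]); print(round(o,4),round(s["t"],2),"fx %.1f fy %.1f fz %.1f"%(f@X,f@Y,f[2]),"m",np.round(s["moment"],2),"pos",round((s["ee_pos"]-S)@X+G,4)); return f@X,f@Y
for o in (-.06,-.02,.02,.045):
    env.movel(q(o),R(SY),rate=.08); fx,fy=rep(o)
    if abs(fx)>20 or abs(fy)>20: break
else:
    o=.048
    while o<.066:
        env.movel(q(o),R(SY),rate=.03); fx,_=rep(o)
        if fx<-18: break
        o+=.0025
```

```text
-0.06 12.79 fx 0.6 fy 0.1 fz -2.8 m [ 0.08  0.07 -0.  ] pos -0.0601
-0.02 13.44 fx 0.2 fy 0.3 fz -3.4 m [-0.02  0.16  0.05] pos -0.0201
0.02 14.09 fx 0.9 fy 1.1 fz -3.5 m [ 0.06  0.12 -0.01] pos 0.0198
0.045 14.56 fx -0.2 fy -0.2 fz -2.5 m [ 0.09  0.05 -0.02] pos 0.045
0.048 14.81 fx -0.1 fy -0.2 fz -3.4 m [-0.03  0.21  0.01] pos 0.0478
0.0505 15.06 fx -0.7 fy 0.2 fz -3.1 m [-0.05  0.29 -0.03] pos 0.0507
0.053 15.31 fx 0.4 fy -0.4 fz -3.5 m [-0.    0.21  0.03] pos 0.0534
0.0555 15.56 fx 0.3 fy -0.2 fz -3.1 m [0.02 0.23 0.03] pos 0.0559
0.058 15.81 fx -5.5 fy -0.7 fz -0.3 m [-0.26  0.91  0.09] pos 0.0564
0.0605 16.06 fx -11.2 fy -0.2 fz 4.6 m [-0.52  1.99  0.11] pos 0.0564
0.063 16.31 fx -17.5 fy -0.3 fz 10.7 m [-0.76  3.3   0.15] pos 0.0566
0.0655 16.56 fx -22.4 fy 0.2 fz 17.4 m [-1.08  4.63  0.09] pos 0.0567
```

Run:
```python
from h import *
X,Y=ax(SY)
q=lambda o,z=.0165: S+(o-G)*X+[0,0,z]
env.movel(q(.057),R(SY),rate=.05); env.pause(.2)
s=env.sense(); print(np.array(s["wrist_force"])@X,s["wrist_force"],(s["ee_pos"]-S)@X+G)
effector.release(); env.pause(.2)
env.movel(q(.052,.0165),R(SY),rate=.05)
env.movel(q(.052,.12),R(SY)); env.movel(q(-.04,.30),R(SY),rate=.25)
shot("w_home",["tray","tray_grip","sealer","round_key_top","square_key_top","bar_key_top"])
for c in("top","side"):
    p,_=viewer.read_camera(c); cv2.imwrite(f"pics/{c}3.png",p[:,:,::-1])
    for n in("tray_grip","round_key_top","square_key_top","bar_key_top"): print(c,n,[(round(r["score"],2),np.round(r["at"],4).tolist()) for r in tip_of(c,n)[:3]])
W=np.load("pics/w_home.npy").reshape(-1,3)
a=(W-S)@X;b=(W-S)@Y;z=W[:,2]
m=(abs(b)<.03)&(z>.03)&(z<.055)&(a<-.005); print("fin x",np.percentile(a[m],[1,50,99]),"y",np.percentile(b[m],[5,50,95]),"n",m.sum(),"expect outer -.073")
for i,n in((1,"sq"),(0,"bar"),(-1,"rd")):
    m=(abs(b-.09*i)<.044)&(z>.144)&(z<.154)&(a>.02)&(a<.12)
    print(n,m.sum(),"a",np.percentile(a[m],[2,98]),"b",np.percentile(b[m],[2,98]),"z",np.median(z[m]))
print(env.sense()["t"])
```

```text
-3.572919155097985 [-3.13774971 -2.54301945 -2.95604143] 0.056596619435010084
tray []
tray_grip [(0.97, [0.5726, 0.0205, 0.0341])]
sealer []
round_key_top [(0.84, [0.6886, -0.0447, 0.1483])]
square_key_top [(0.72, [0.655, 0.1338, 0.1516])]
bar_key_top [(0.69, [0.6746, 0.0427, 0.1484])]
top tray_grip []
top round_key_top [(0.74, [0.7839, 0.0268, 0.1567]), (0.56, [0.6889, -0.0456, 0.1457])]
top square_key_top [(0.74, [0.6538, 0.1312, 0.1475])]
top bar_key_top [(0.7, [0.6908, -0.0457, 0.1454]), (0.47, [0.6545, 0.1309, 0.1498])]
side tray_grip [(0.57, [0.6155, 0.0282, -0.0001]), (0.48, [0.567, 0.0235, 0.0333])]
side round_key_top [(0.49, [0.6863, -0.0471, 0.1478])]
side square_key_top [(0.71, [0.6513, 0.1302, 0.1471])]
side bar_key_top [(0.63, [0.3732, 0.252, 0.0036]), (0.61, [0.6739, 0.0411, 0.1513])]
fin x [-0.07301995 -0.04188061 -0.00546126] y [-0.00447768  0.00064773  0.0058081 ] n 368 expect outer -.073
sq 1119 a [0.03362041 0.0761365 ] b [0.06839026 0.11052098] z 0.14906774419332225
bar 679 a [0.03308009 0.08649445] b [-0.0098343   0.01100926] z 0.14918245568634325
rd 1037 a [0.03423344 0.07594951] b [-0.11074042 -0.06783845] z 0.1493447046233538
21.4083
```

View pics/w_home.png

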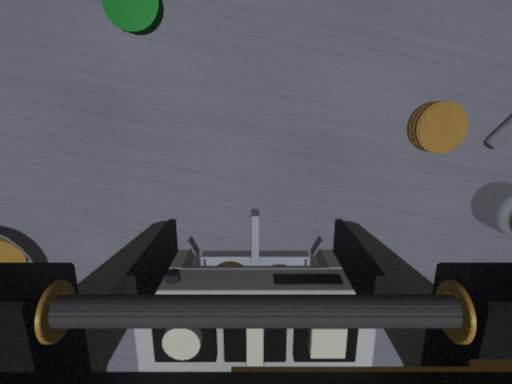

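Fin end measured at −73.0 mm from the mouth plane, as expected, and the hard stop was felt, so the tray is home. The picture shows the fin at (255,235), centred and outside the mouth, with both tins still in the tray at (230,266) and (278,266). Pressing the keys now, starting with round.

```bash
cat > keys.py <<'E'
from h import *
import sys
X,Y=ax(SY)
def press(b,a=.055):
    p=S+a*X+b*Y; at=lambda z:p+[0,0,z]
    env.reach(at(.20),R(SY)); env.movel(at(.156),R(SY)); f0=env.sense()["wrist_force"][2]; z=.144
    while z>.132:
        env.movel(at(z),R(SY),rate=.04); s=env.sense(); f=s["wrist_force"][2]-f0
        print(round(z,4),"tip %.4f f %.1f"%(s["ee_pos"][2],f),end="; ")
        if f>18: break
        z-=.002
    env.pause(.15); env.movel(at(.156),R(SY),rate=.06); env.pause(.3); env.movel(at(.20),R(SY)); print(env.sense()["t"])
E
python3 - <<'E'
from keys import *
env.movel(env.sense()["ee_pos"]+np.array([0,0,.0]),R(SY)) if 0 else None
effector.grasp(10)
press(-.0893)
E
```

```text
0.144 tip 0.1447 f 3.8; 0.142 tip 0.1425 f 5.0; 0.14 tip 0.1414 f 9.3; 0.138 tip 0.1412 f 18.3; 26.7
```

Run:
```python
from keys import *
press(.0895); press(.0006,.056)
env.movel(S-.15*X+[0,0,.32],R(SY),rate=.25)
shot("w_end",["tray_grip"])
W=np.load("pics/w_end.npy").reshape(-1,3); a=(W-S)@X;b=(W-S)@Y;z=W[:,2]
m=(abs(b)<.03)&(z>.03)&(z<.055)&(a<-.005); print("fin",np.percentile(a[m],[1,99]))
for i,n in((1,"sq"),(0,"bar"),(-1,"rd")):
    m=(abs(b-.09*i)<.012)&(z>.13)&(z<.16)&(a>.045)&(a<.065); print(n,m.sum(),np.median(z[m]) if m.any() else None)
p,_=viewer.read_camera("side"); cv2.imwrite("pics/end.png",cv2.resize(p[:,:,::-1],(800,600)))
print(env.sense()["t"],env.sense()["wrist_force"])
```

```text
0.144 tip 0.1448 f 3.5; 0.142 tip 0.1426 f 5.1; 0.14 tip 0.1414 f 10.9; 0.138 tip 0.1411 f 19.9; 30.4333
0.144 tip 0.1448 f 3.0; 0.142 tip 0.1425 f 4.9; 0.14 tip 0.1414 f 9.4; 0.138 tip 0.1411 f 19.8; 33.8667
tray_grip [(0.73, [0.5695, 0.0238, 0.0345])]
fin [-0.07309259 -0.06035659]
sq 0 None
bar 179 0.14916658477312691
rd 0 None
35.4167 [ 0.17090541 -1.25834203 -0.12036545]
```

View pics/end.png

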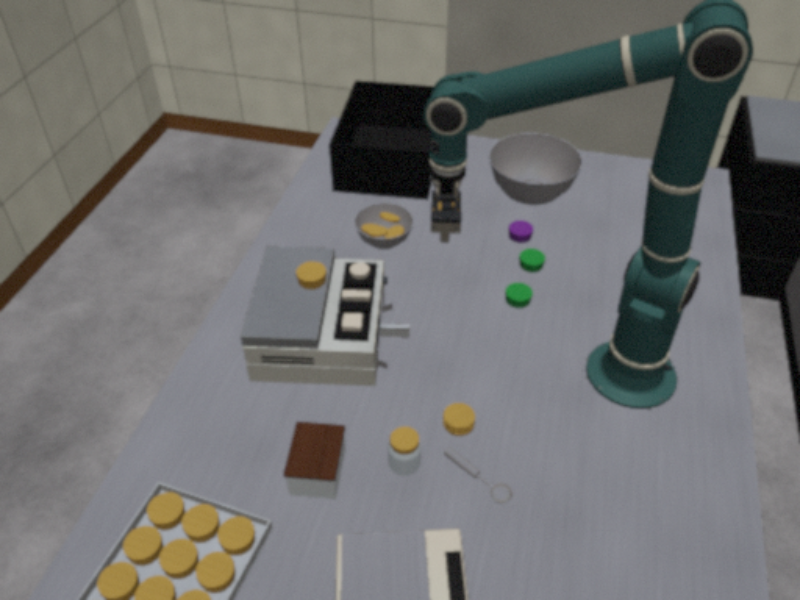

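View pics/w_end.png

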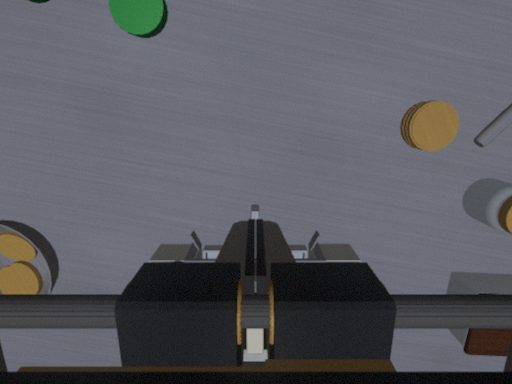

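The side view shows only the fin outside the mouth at (395,330), all three keys up at (358,270), (356,295) and (352,322), and the bystanders where they were. The wrist view shows the fin centred at (255,212). The arm touches nothing.

```bash
python3 -c "
from station import workorder
print(workorder.finish_job())"
```

```text
the job is handed in; nothing more can be done
None
```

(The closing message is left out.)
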